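Refit the pivot pin of a sieve press

ROBOT

A 6-joint arm with a two-finger parallel gripper is mounted at the origin on the work surface. World frame = base frame: x ahead of the robot, y to its left, z up, the work surface at z = 0. Lengths are in m, angles in rad, forces in N, time in s.
With the tool pointing down it reaches from about 0.3 to 0.875 m from the base axis. Payload 6.4 kg.
Tool frame: the origin (TCP) lies on the centre line of the jaws, within the pads' length; the fingertips stand 11 mm ahead of it and the grasp point (between the pads) lies 8 mm behind it; x points along the fingers, y is the direction in which the jaws open and shut, and the axes are right-handed (so a half turn about x gives the same grasp; the last joint's range is limited). The gripper opens to 85 mm and grips with 20 to 120 N. Pads are 22 mm wide; open, the fingers measure 114 mm over their backs; the gripper's body (76 mm by 85 mm) begins 54 mm behind the grasp point. The pads swing forward as they close: fully open they stand 13 mm farther back than shut.
Start: joints at [0.936, 0.181, 1.607, -0, 1.354, -0.206], TCP at [0.239, 0.523, 0.242] pointing down, gripper open.
Joint ranges: [-2.99, 2.99], [-0.89, 2.07], [0.3, 2.58], [-1.14, 4.28], [0, 2.63], [-3.12, 3.12]. Speed limits (rad/s): [2.57, 2.57, 3.01, 3.14, 3.14, 3.14].

INTERFACE

Orientations are given as a unit quaternion [w, x, y, z].
In Python, from bench import ctrl, camera, hand_in gives the robot as it stands. The module is installed in compiled form; this text tells all that it offers.
- The arm moves only by the tool drive_tool, never from a script. Its argument "increments" is a list of rows, each a list of 7 numbers: the shift along the tool's x, y, z in m, then the turn, a rotation vector about the tool's x, y, z in degrees, then the gripper's target within -1 to 1 (fully open at 1, half-way at 0, shut at -1). In form: [[dx, dy, dz, rx, ry, rz, claw], ...]. A call has 1 to 10 rows; each row shifts and turns the commanded pose from where the row before left it, along the tool's axes as they then stand; what a row does not reach is not made up. A row lasts 1/8 s, in which the tool goes at most 62.5 mm and 10.7 degrees, less where a joint would pass 70% of its speed; a pose out of reach is approached as far as the arm can. A call is refused whole if a number of a shift passes 0.0625 or a number of a turn 10.7, either way. A call with a gripper value outside its range is refused whole. The fingers move at their own pace and stop on an object; the grip force is fixed at half the most. Time passes only in rows, so rows that do not move let the fingers close. It gives the time, the measured TCP pose, the force and the opening at its end, in the units of the state.
- ctrl.get_obs(): the state, without advancing time (a new reading comes with each control period).
- camera(name): name is "side" or "top" or "wrist"; returns a dict with "img" (480x640x3 uint8, red, green, blue), "depth" (480x640 float32, m along the optical axis (not along the pixel's ray), 0 where there is no reading), "fx", "fy", "cx", "cy" (pixels), "k1" (the pictures are not rectified: a ray, as slopes to the right and down, at radius r is drawn at 1 + k1 r^2 times it, then the intrinsics apply), "world_from_camera" (4x4, takes a point from camera to world coordinates); the wrist camera has in their place "hand_eye" (4x4, takes a point from camera to tool coordinates, whose origin is the TCP and whose axes are the tool frame's). Camera axes: x right, y down, z forward; pixel columns grow to the right and rows downward; lengths in m; the calibration is good to about 2 mm. A picture is of the moment at which its call begins: read the wrist's pose just before it.
- hand_in(): hands the job in, once; it reports no verdict.
The state is a dict: "time_s": time; "q": joint angles; "dq": joint speeds; "joint_efforts": joint torques, N m; "eef_pos": TCP position; "eef_rot": TCP orientation; "wrist_force": force on the tool from outside, world axes, zero at the start; "torque": the same for the moment, N m; "opening": opening from 0.0 (shut) to 1.0 (fully open).
Only numpy, scipy, OpenCV 4.12 (cv2) and the standard library are available. Lean on these libraries where they do the work, as an engineer would, in place of code of your own. Each camera call takes 0.05 s, during which the arm holds its last target.

TASK

The pivot pin of the sieve press was taken out for washing: lift it off its wooden rest and slide it, nose first, through the near, middle and far ears of the yoke until its collar sits fully home against the near ear, then let go. The yoke is clamped up to ten degrees or so askew on its foot, so feel for the line from ear to ear and go gently: never force the pin and do not bump the press. Leave the other things on the counter where they are.

Things in the scene. Friction and masses are not known exactly. Their poses are not given: they have to be found in the camera images.
- press: steel foot (12 thick) of the sieve press, fixed, with a wooden sieve drum (176 across, 72 high) on its +x side. Origin: on the counter exactly below the near hole's entry. Its +y is the nominal threading direction, +z up. A green yoke bar on the foot carries three aluminium ears in a row. A wooden lever runs from the middle ear to +x. Nothing rises more than 20 above the hole axis.
- near_hole (a point): centre of the entry face of the near ear's hole, 90 above the counter; axes as press, so they do NOT show the yoke's skew. All three holes: 12.5 diameter, 1.5 chamfer, level, on one straight line. Each ear is 44 wide, reaches 19 above the axis and is 14 thick: from this entry face along the hole line near 0-14, middle 58-72, far 116-130.
- far_nominal (a point): where the far hole's exit would be were the yoke straight: 130 along the press's +y from near_hole. In truth the rigid yoke is clamped askew, turned about the vertical through near_hole by an unmeasured angle up to 0.2 rad either way: the middle hole's entry lies up to 12, the far one's up to 24, to the side of this nominal line. More than 30 N of pin on press, its side loads in all ears added up, is forcing it.
- pin: pivot pin, 90 to 180 g. Origin: centre of its red grip, a square bar 20 x 20, 44 long. Along its +y: grip -22 to 22, steel collar (22 across) 22 to 28, rod of 10 diameter from 28 to the nose at 178, the last 9 tapering to 4 diameter. Seated, its origin is 28 before the near ear's face. It starts level on its rest, origin 50 above the counter, grip overhanging freely
- pin_nose (a point): tip of the pin's nose, 178 along the pin's +y axis from its grip centre
- rest: fixed wooden rest 50 x 120, 57 high, two notched posts 80 apart; origin under its centre on the counter, +y along the pin, which lies with its grip centre 100 toward -y from the origin; the posts span -46 to -34 and 34 to 46 along y
- bowl: bystander: white bowl, 120 across, 55 high; origin at the centre of its underside
- jar: bystander: amber jar with steel cap, 64 across, 100 high; origin at the centre of its underside
- spatula: bystander: wooden spatula, 240 long, lying flat; origin at the centre of its underside
- brush: bystander: short brush with dark wooden handle, lying flat; origin at the centre of its underside
- mould: bystander: dark wooden sweet mould, 70 x 200 x 28 high with three round hollows; origin at the centre of its underside
- cup: bystander: blue cup, 72 across, 75 high; origin at the centre of its underside
Mind the look-alikes: they are no part of the job. There is more than one size of the pin; the one meant has the size given above. Of the things that look like the rest, the larger one is meant.

How it is judged:
By the outcome, as a careful person would: the job done as asked, in the order asked, and still so for the second after the job is handed in, with the robot touching nothing.
It also fails if it takes over 72 s, if anything falls off the work surface, if the arm or the gripper's body presses on something with over 40 N, if the wrist force passes 120 N, or if a joint passes its speed limit or range.

## Working session

There is one attempt and no reset: what is moved stays moved. The work goes in short steps, Python scripts to look and compute and a tool call to move; the robot and the scene stay as the last step left them, time stands still between calls to the robot, and variables do not carry over. Pictures are saved under pics/ and viewed, and the job is handed in when it is done.

Besides the shell and the picture viewer there is one more tool, called after "Call:" in YAML: its name, and indented under it one key for each argument. drive_tool: Moves the arm, as the interface text tells. Its arguments: {"type":"object","properties":{"increments":{"type":"array","items":{"type":"array","items":{"type":"number"}}}},"required":["increments"]}

```bash
mkdir -p pics; ls
python3 - <<'E'
from bench import ctrl, camera
import cv2,pickle
print(ctrl.get_obs())
for n in ["side","top","wrist"]:
    c=camera(n); pickle.dump(c,open(f"pics/{n}0.pkl","wb"))
    cv2.imwrite(f"pics/{n}0.png",c["img"][:,:,::-1])
    print(n,{k:v for k,v in c.items() if k not in("img","depth")})
E
```

```text
pics
{'time_s': 0.0, 'q': array([ 9.35678063e-01,  1.81490283e-01,  1.60798603e+00,  2.37939590e-05,
        1.35377603e+00, -2.06323354e-01]), 'dq': array([-0.00030931, -0.00076975,  0.00116981, -0.00017827, -0.00085489,
       -0.00052105]), 'joint_efforts': array([-8.45609338e-04, -4.44870543e+01, -3.51346815e+01, -2.66101715e-04,
        9.10409493e-03, -3.52883760e-06]), 'eef_pos': array([0.23875085, 0.52252858, 0.24142328]), 'eef_rot': array([ 0.69066963,  0.14991259,  0.69116394, -0.15097712]), 'wrist_force': array([-1.00696324,  0.39589201,  0.19366218]), 'torque': array([0.01738907, 0.02633228, 0.00146113]), 'opening': 1.0005351462045058}
side {'fx': 453.99283319851537, 'fy': 453.99283319851537, 'cx': 325.47546209389145, 'cy': 234.19855322377015, 'k1': 0.011009702295344495, 'world_from_camera': array([[ 0.97467829, -0.13787165,  0.17605008,  0.35937362],
       [-0.22318493, -0.64842938,  0.72782403, -0.70356728],
       [ 0.01380974, -0.74868601, -0.66278092,  0.72927496],
       [ 0.        ,  0.        ,  0.        ,  1.        ]])}
top {'fx': 476.98734766425457, 'fy': 47
[... 153 characters left out ...]
0.19000637,  0.30462931],
       [-0.99963678, -0.00529568,  0.02642466, -0.02306625],
       [-0.02493566, -0.1902075 , -0.98142718,  1.20582863],
       [ 0.        ,  0.        ,  0.        ,  1.        ]])}
wrist {'fx': 355.7224805758875, 'fy': 355.7224805758875, 'cx': 316.2296219156952, 'cy': 238.52354865472802, 'k1': -0.04683105401355518, 'hand_eye': array([[-2.01816645e-04, -2.71942649e-01,  9.62313439e-01,
        -1.31114759e-01],
       [ 9.99999876e-01, -4.93560627e-04,  7.02436788e-05,
        -4.32508540e-04],
       [ 4.55857772e-04,  9.62313334e-01,  2.71942715e-01,
        -6.84210376e-02],
       [ 0.00000000e+00,  0.00000000e+00,  0.00000000e+00,
         1.00000000e+00]])}
```

View pics/top0.png

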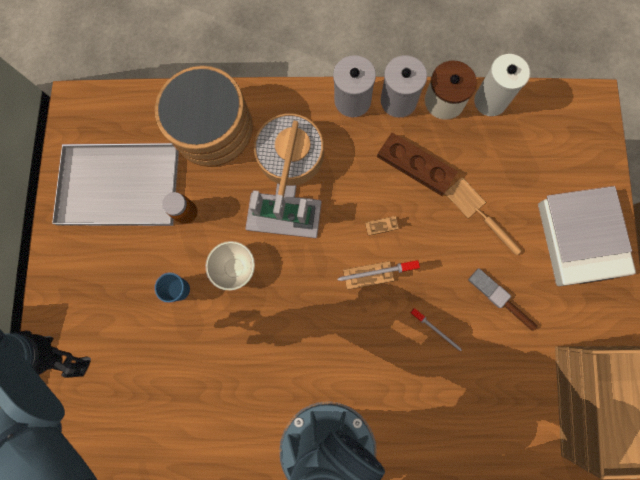

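View pics/side0.png

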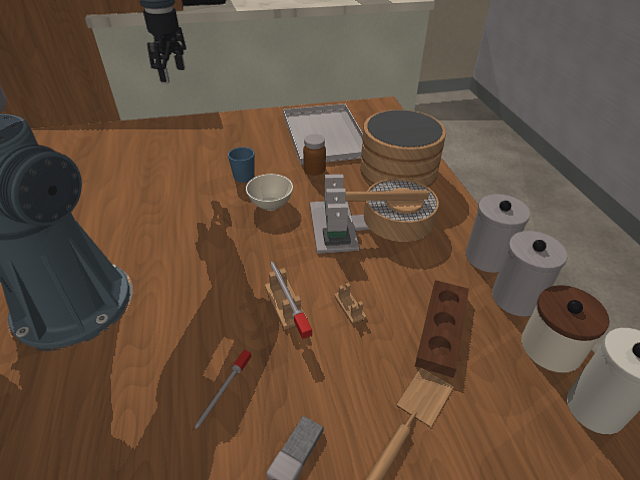

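View pics/wrist0.png

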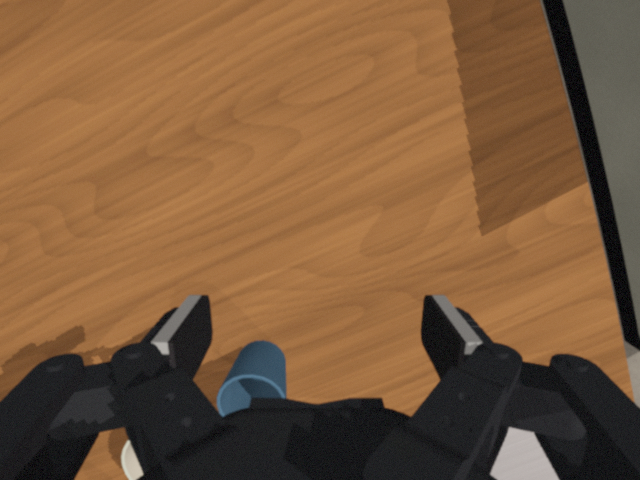

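```bash
cat > h.py <<'E'
import numpy as np,cv2,pickle
def rays(c,uv):
    uv=np.atleast_2d(np.asarray(uv,float))
    s=(uv-[c["cx"],c["cy"]])/[c["fx"],c["fy"]]
    u=s.copy()
    for _ in range(20): u=s/(1+c["k1"]*(u**2).sum(1,keepdims=True))
    return np.c_[u,np.ones(len(u))]
def toplane(c,uv,z,T=None):
    T=c["world_from_camera"] if T is None else T
    d=rays(c,uv)@T[:3,:3].T; o=T[:3,3]
    z=np.broadcast_to(z,(len(d),))
    return o+d*((z-o[2])/d[:,2])[:,None]
def bydepth(c,uv,T=None):
    T=c["world_from_camera"] if T is None else T
    uv=np.atleast_2d(uv); r=rays(c,uv); i=np.round(uv).astype(int)
    z=c["depth"][i[:,1],i[:,0]]
    return (r*z[:,None])@T[:3,:3].T+T[:3,3], z
def tri(cs,uvs,Ts=None):
    A=np.zeros((3,3));b=np.zeros(3);O=[]
    for k,(c,uv) in enumerate(zip(cs,uvs)):
        T=c["world_from_camera"] if Ts is None else Ts[k]
        d=(rays(c,uv)@T[:3,:3].T)[0]; d/=np.linalg.norm(d); P=np.eye(3)-np.outer(d,d)
        A+=P;b+=P@T[:3,3];O.append((T[:3,3],P))
    x=np.linalg.solve(A,b); return x,[np.linalg.norm(P@(x-o)) for o,P in O]
def Rq(q): 
    from scipy.spatial.transform import Rotation as R
    return R.from_quat([q[1],q[2],q[3],q[0]]).as_matrix()
def crop(c,name,x0,x1,y0,y1,s):
    cv2.imwrite(name,cv2.resize(np.ascontiguousarray(c["img"][y0:y1,x0:x1,::-1]),None,fx=s,fy=s,interpolation=cv2.INTER_CUBIC))
def load(n): return pickle.load(open(f"pics/{n}.pkl","rb"))
E
python3 - <<'E'
from h import *
t=load("top0");s=load("side0")
crop(t,"pics/t_a.png",230,430,170,290,4)
crop(s,"pics/s_a.png",250,410,160,340,3.3)
for c in(t,s):
    im=c["img"].astype(int);m=((im[...,0]>130)&(im[...,1]<70)&(im[...,2]<70)).astype(np.uint8)
    n,l,st,ce=cv2.connectedComponentsWithStats(m)
    for i in range(1,n):
        if st[i,4]>15: print(st[i],ce[i],bydepth(c,ce[i]), toplane(c,ce[i],.06))
E
```

```text
[401 260  19  11 150] [410.08 265.28] (array([[ 0.44165465, -0.19633657,  0.06021452]]), array([1.1457939], dtype=float32)) [[ 0.44168031 -0.19636902  0.06      ]]
[412 309  12  12  64] [417.734375 314.234375] (array([[ 0.32620523, -0.22002062,  0.01180072]]), array([1.1707466], dtype=float32)) [[ 0.32533427 -0.21207017  0.06      ]]
[294 313  18  20 190] [302.28947368 322.        ] (array([[ 0.4419251 , -0.19498746,  0.0596796 ]]), array([0.82848483], dtype=float32)) [[ 0.4418856  -0.19523082  0.06      ]]
```

View pics/t_a.png

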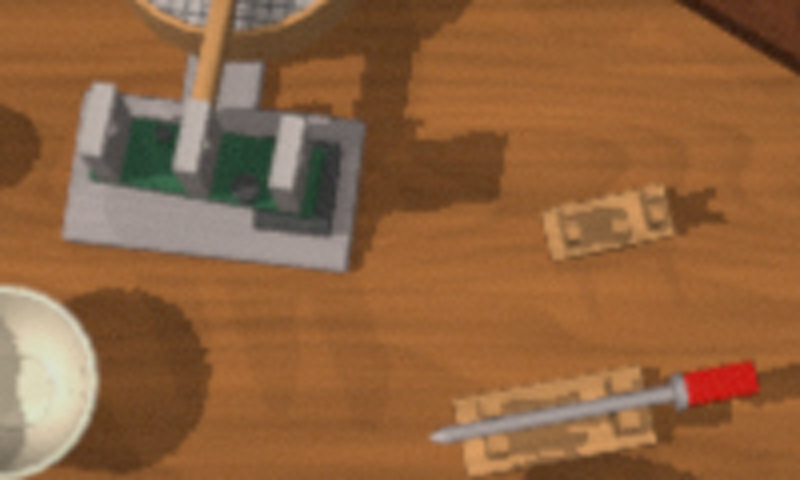

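View pics/s_a.png

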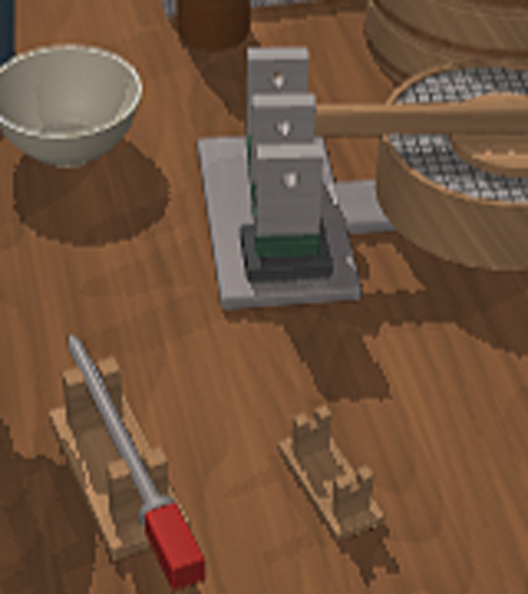

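Run:
```python
from h import *
t=load("top0");s=load("side0")
def cloud(c):
    v,u=np.mgrid[0:480,0:640]; uv=np.c_[u.ravel(),v.ravel()]
    P,z=bydepth(c,uv); P[z==0]=np.nan
    return P.reshape(480,640,3)
for n,c in(("top",t),("side",s)):
    P=cloud(c);im=c["img"].astype(int)
    sat=im.max(2)-im.min(2)
    m=((abs(P[...,2]-.109)<.004)&(P[...,0]>.45)&(P[...,0]<.65)&(P[...,1]>-.02)&(P[...,1]<.22)&(sat<40)).astype(np.uint8)
    k,l,st,ce=cv2.connectedComponentsWithStats(m)
    for i in range(1,k):
        if st[i,4]>20:
            Q=P[l==i]; r=cv2.minAreaRect((Q[:,:2]*1000).astype(np.float32)); print(n,"ear",st[i],Q.mean(0).round(4),r)
    # holes
# pin rod: steel px on rest
    m=((P[...,2]>.047)&(P[...,2]<.066)&(P[...,0]>.37)&(P[...,0]<.48)&(P[...,1]>-.23)&(P[...,1]<0))
    red=(im[...,0]>130)&(im[...,1]<70)
    rod=m&(sat<45)
    A=P[rod];print(n,"rod",len(A),A.min(0),A.max(0))
    G=P[m&red];g=cv2.minAreaRect((G[:,:2]*1000).astype(np.float32));print("grip",len(G),G.mean(0),g)
    vx=cv2.fitLine(A[:,:2].astype(np.float32),cv2.DIST_HUBER,0,1e-4,1e-4).ravel();print(vx,np.degrees(np.arctan2(vx[1],vx[0])))
# holes from side: dark/bright spots
uv=np.array([[290,180],[284,128],[279,80]])/3.3+[250,160]
print(toplane(s,uv,.09))
```

```text
top ear [249 191  10  19 105] [0.5905 0.1796 0.1092] ((590.7340087890625, 179.7442626953125), (14.969599723815918, 44.06781005859375), 80.52884674072266)
top ear [273 195   9  19 102] [0.5809 0.1223 0.109 ] ((580.6961669921875, 122.07652282714844), (13.851106643676758, 44.904354095458984), 80.71671295166016)
top ear [297 199   9  19 104] [0.5712 0.0651 0.1091] ((570.767822265625, 65.34236145019531), (13.78048324584961, 43.34114074707031), 79.50585174560547)
top rod 261 [ 0.40559128 -0.17482887  0.04746732] [ 0.44499765 -0.02298533  0.06395103]
grip 147 [ 0.44153247 -0.19643192  0.05950749] ((441.7528991699219, -197.04226684570312), (20.066570281982422, 43.52902603149414), 10.47031307220459)
[ 0.18307658 -0.9830987   0.4238271  -0.10480594] -79.45098
side ear [325 175  19   5  84] [0.59   0.177  0.1086] ((590.6958618164062, 176.97039794921875), (20.58769989013672, 43.813011169433594), 74.07474517822266)
side ear [326 189  20   6  94] [0.5796 0.1205 0.1085] ((580.732421875, 121.68644714355469), (16.231128692626953, 43.81647491455078), 81.47041320800781)
side ear [328 204  20   6 109] [0.571  0.0636 0.1087] ((571.4317016601562, 64.32733154296875), (18.00923728942871, 42.32497024536133), 77.04165649414062)
side rod 352 [ 0.39845275 -0.17725251  0.04704437] [ 0.44773539 -0.02083505  0.0626628 ]
grip 190 [ 0.44185226 -0.19523599  0.06016921] ((441.68927001953125, -194.74693298339844), (19.162364959716797, 44.10343551635742), 8.1995267868042)
[ 0.18725793 -0.9823108   0.42371362 -0.10754367] -79.20719
[[0.57109349 0.05727416 0.09      ]
 [0.58111252 0.11469164 0.09      ]
 [0.59154109 0.17215689 0.09      ]]
```

```bash
cat > st.py <<'E'
from h import *
from bench import ctrl
import sys
o=ctrl.get_obs();R=Rq(o["eef_rot"]);p=o["eef_pos"]
print("t",round(o["time_s"],2),"p",p.round(4),"yhead",np.degrees(np.arctan2(R[1,1],R[0,1])).round(2),"q",o["q"].round(3),"F",o["wrist_force"].round(1),"T",o["torque"].round(2),"open",round(o["opening"],3))
print(R.round(3))
if len(sys.argv)>4:
    t=np.array([float(a) for a in sys.argv[1:4]]);a=np.radians(float(sys.argv[4]))
    G=np.array([[0,np.cos(a),np.sin(a)],[0,np.sin(a),-np.cos(a)],[-1,0,0]])
    from scipy.spatial.transform import Rotation as Ro
    print("shift tool",(R.T@(t-p)).round(4),"norm",np.linalg.norm(t-p).round(4),"rotvec deg",np.degrees(Ro.from_matrix(R.T@G).as_rotvec()).round(2),"shift in goal frame",(G.T@(t-p)).round(4))
E
python3 st.py .4417 -.196 .15 190.7
```

```text
t 0.15 p [0.2388 0.5226 0.2416] yhead 65.43 q [ 0.936  0.181  1.608  0.     1.354 -0.206] F [-0.8 -0.1  0.7] T [-0.06 -0.04  0.01] open 1.0
[[-0.001  0.416  0.909]
 [-0.001  0.909 -0.416]
 [-1.    -0.001 -0.   ]]
shift tool [ 0.0922 -0.5691  0.4833] norm 0.7523 rotvec deg [-1.2527e+02 -9.0000e-02  2.0000e-02] shift in goal frame [ 0.0916 -0.0659 -0.7438]
```

Call:
drive_tool:
  increments:
    - [0, -0.0438, 0.0372, 0, 0, 0, 1]
    - [0, -0.0438, 0.0372, 0, 0, 0, 1]
    - [0, -0.0438, 0.0372, 0, 0, 0, 1]
    - [0, -0.0438, 0.0372, 0, 0, 0, 1]
    - [0, -0.0438, 0.0372, 0, 0, 0, 1]
    - [0, -0.0438, 0.0372, 0, 0, 0, 1]
    - [0, -0.0438, 0.0372, 0, 0, 0, 1]
    - [0, -0.0438, 0.0372, 0, 0, 0, 1]
    - [0, -0.0438, 0.0372, 0, 0, 0, 1]
    - [0, -0.0438, 0.0372, 0, 0, 0, 1]

```text
time_s: 1.4
eef_pos: [0.3954, -0.032, 0.2424]
eef_rot: [0.691, 0.151, 0.691, -0.151]
wrist_force: [0.6, 0.6, -0.3]
opening: 1.002
```

Call:
drive_tool:
  increments:
    - [0, -0.0438, 0.0372, 0, 0, 0, 1]
    - [0, -0.0438, 0.0372, 0, 0, 0, 1]
    - [0, -0.0438, 0.0372, 0, 0, 0, 1]
    - [0.01, 0, 0, 9.12, 0, 0, 1]
    - [0.01, 0, 0, 9.12, 0, 0, 1]
    - [0.01, 0, 0, 9.12, 0, 0, 1]
    - [0.01, 0, 0, 9.12, 0, 0, 0.3]
    - [0.01, 0, 0, 9.12, 0, 0, 0.2]
    - [0.01, 0, 0, 9.12, 0, 0, 0.2]
    - [0, 0, 0, 0, 0, 0, 0.2]

```text
time_s: 2.65
eef_pos: [0.4415, -0.1955, 0.1814]
eef_rot: [0.544, 0.451, 0.546, -0.451]
wrist_force: [0.5, 0.1, -0.6]
opening: 0.602
```

```bash
python3 st.py .4417 -.196 .042 10.7
python3 - <<'E'
from h import *
from bench import camera
for n in["wrist","side"]:
    c=camera(n);pickle.dump(c,open(f"pics/{n}1.pkl","wb"));cv2.imwrite(f"pics/{n}1.png",c["img"][:,:,::-1])
E
```

```text
t 2.65 p [ 0.4415 -0.1955  0.1814] yhead 10.79 q [-0.663  0.041  1.891  0.     1.211 -0.852] F [ 0.5  0.1 -0.6] T [-0.04  0.04  0.01] open 0.602
[[-0.002  0.982  0.187]
 [ 0.001  0.187 -0.982]
 [-1.    -0.001 -0.002]]
shift tool [0.1394 0.0003 0.0008] norm 0.1394 rotvec deg [ 0.09 -0.1   0.08] shift in goal frame [1.394e-01 1.000e-04 6.000e-04]
```

View pics/wrist1.png

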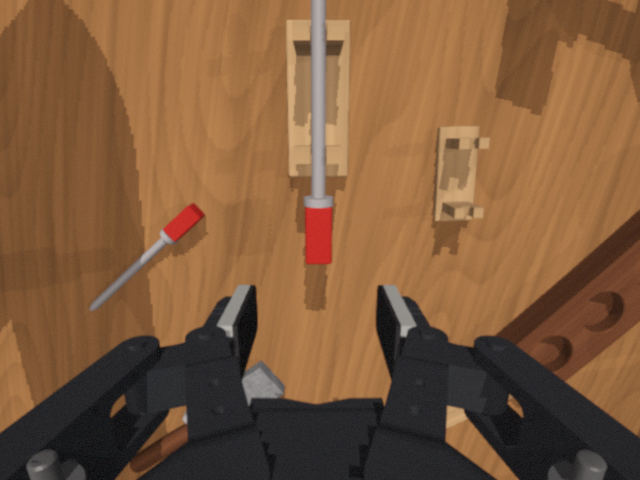

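The wrist picture shows two candidate pins. One is on the larger rest with its grip at (318,232), and a shorter one lies on the counter with its grip at (182,223). The first measures about 200 mm overall and lies on the larger rest, so it is the one meant. I'll confirm it in a crop and check the lateral offset.

Run:
```python
from h import *
from bench import ctrl
c=load("wrist1");crop(c,"pics/w_b.png",80,360,0,320,1.8)
o=ctrl.get_obs();T=np.eye(4);T[:3,:3]=Rq(o["eef_rot"]);T[:3,3]=o["eef_pos"];W=T@c["hand_eye"]
im=c["img"].astype(int);m=((im[...,0]>130)&(im[...,1]<70)&(im[...,2]<70)).astype(np.uint8)
n,l,st,ce=cv2.connectedComponentsWithStats(m)
for i in range(1,n):
    if st[i,4]>50: 
        v,u=np.nonzero(l==i);P,z=bydepth(c,np.c_[u,v],W);print(ce[i],np.median(P,0),cv2.minAreaRect((P[P[:,2]>np.median(P[:,2])-.004][:,:2]*1000).astype(np.float32)))
        print("tool",(np.median(P,0)-T[:3,3])@T[:3,:3])
```

```text
[183.2977208  221.60683761] [ 0.33010883 -0.2177137   0.01709189] ((328.43328857421875, -219.7373809814453), (34.14627456665039, 14.668251037597656), 50.80650329589844)
tool [ 0.16534677 -0.11411731  0.00021286]
[317.99519231 235.33173077] [ 0.44380768 -0.1959318   0.06039827] ((439.73834228515625, -173.3232421875), (19.77332878112793, 91.02098083496094), 10.286521911621094)
tool [0.12203015 0.0016453  0.00031433]
```

View pics/w_b.png

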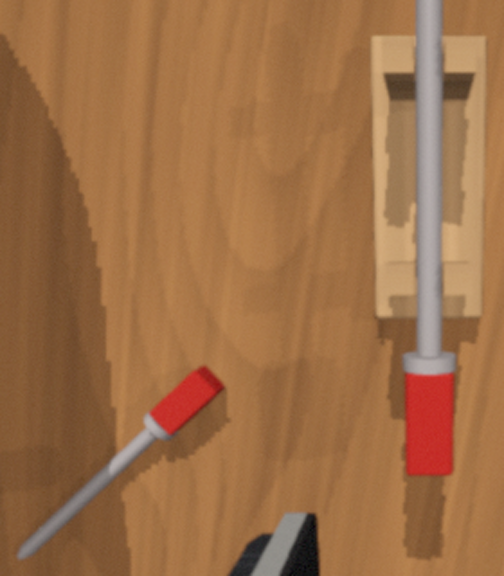

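Call:
drive_tool:
  increments:
    - [0.03, 0.0008, 0.0007, 0, 0, 0, 0.2]
    - [0.03, 0, 0, 0, 0, 0, 0.2]
    - [0.03, 0, 0, 0, 0, 0, 0.2]
    - [0.025, 0, 0, 0, 0, 0, 0]
    - [0.015, 0, 0, 0, 0, 0, -0.1]
    - [0.009, 0, 0, 0, 0, 0, -0.2]
    - [0, 0, 0, 0, 0, 0, -0.3]
    - [0, 0, 0, 0, 0, 0, -0.35]

```text
time_s: 3.75
eef_pos: [0.4437, -0.1969, 0.0441]
eef_rot: [0.545, 0.451, 0.544, -0.451]
wrist_force: [0.6, 0.5, -0.0]
opening: 0.326
```

Call:
drive_tool:
  increments:
    - [0, 0, 0, 0, 0, 0, -0.4]
    - [0, 0, 0, 0, 0, 0, -0.45]
    - [0, 0, 0, 0, 0, 0, -0.5]
    - [0, 0, 0, 0, 0, 0, -0.55]
    - [0, 0, 0, 0, 0, 0, -1]
    - [0, 0, 0, 0, 0, 0, -1]

```text
time_s: 4.5
eef_pos: [0.4431, -0.1966, 0.0434]
eef_rot: [0.545, 0.451, 0.544, -0.451]
wrist_force: [-0.8, -0.2, 2.8]
opening: 0.226
```

```bash
python3 st.py .4417 -.196 .042 10.7
```

```text
t 4.5 p [ 0.4431 -0.1966  0.0434] yhead 10.71 q [-0.663  0.271  1.963  0.     0.907 -0.85 ] F [-0.8 -0.2  2.8] T [0.11 0.08 0.02] open 0.226
[[ 0.     0.983  0.186]
 [-0.     0.186 -0.983]
 [-1.     0.     0.   ]]
shift tool [ 0.0014 -0.0013 -0.0008] norm 0.0021 rotvec deg [ 0.01  0.01 -0.01] shift in goal frame [ 0.0014 -0.0013 -0.0008]
```

Call:
drive_tool:
  increments:
    - [-0.005, 0, 0, 0, 0, 0, -1]
    - [-0.01, 0, 0, 0, 0, 0, -1]
    - [-0.015, 0, 0, 0, 0, 0, -1]
    - [-0.01, 0, 0, 0, 0, 0, -1]
    - [0, 0, 0, 0, 0, 0, -1]
    - [0, 0, 0, 0, 0, 0, -1]

```text
time_s: 5.25
eef_pos: [0.4429, -0.1964, 0.0832]
eef_rot: [0.544, 0.451, 0.545, -0.451]
wrist_force: [0.4, 0.5, -1.8]
opening: 0.221
```

```bash
python3 st.py .5363 -.1421 .0834 -9.6
```

```text
t 5.25 p [ 0.4429 -0.1964  0.0832] yhead 10.71 q [-0.663  0.196  1.951 -0.     0.994 -0.85 ] F [ 0.4  0.5 -1.8] T [-0.11 -0.03 -0.04] open 0.221
[[-0.     0.983  0.186]
 [ 0.     0.186 -0.983]
 [-1.    -0.    -0.   ]]
shift tool [-0.0002  0.1019 -0.036 ] norm 0.108 rotvec deg [20.31 -0.    0.  ] shift in goal frame [-0.0002  0.083  -0.0691]
```

Call:
drive_tool:
  increments:
    - [0, 0.02, -0.007, 0, 0, 0, -1]
    - [0, 0.03, -0.011, 0, 0, 0, -1]
    - [0, 0.03, -0.011, 0, 0, 0, -1]
    - [0, 0.022, -0.007, 0, 0, 0, -1]
    - [0, 0, 0, 5, 0, 0, -1]
    - [0, 0, 0, 5.3, 0, 0, -1]
    - [0, 0, 0, 5, 0, 0, -1]
    - [0, 0, 0, 5, 0, 0, -1]
    - [0, 0, 0, 0, 0, 0, -1]
    - [0, 0, 0, 0, 0, 0, -1]

```text
time_s: 6.5
eef_pos: [0.5363, -0.1421, 0.0829]
eef_rot: [-0.457, -0.54, -0.457, 0.54]
wrist_force: [0.5, -0.5, -0.5]
opening: 0.222
```

```bash
python3 st.py .5363 -.1421 .0834 -9.6
python3 - <<'E'
from h import *
from bench import camera
for n in["wrist","side","top"]:
    c=camera(n);pickle.dump(c,open(f"pics/{n}2.pkl","wb"));cv2.imwrite(f"pics/{n}2.png",c["img"][:,:,::-1])
crop(load("side2"),"pics/s_c.png",270,390,170,300,5)
crop(load("top2"),"pics/t_c.png",230,400,160,280,4.5)
E
```

```text
t 6.5 p [ 0.5363 -0.1421  0.0829] yhead -9.5 q [-0.473  0.335  1.773 -0.     1.035 -0.307] F [ 0.5 -0.5 -0.5] T [-0.05  0.04 -0.  ] open 0.222
[[-0.001  0.986 -0.165]
 [ 0.    -0.165 -0.986]
 [-1.    -0.001 -0.   ]]
shift tool [-0.0005  0.      0.    ] norm 0.0005 rotvec deg [ 0.1  -0.01  0.05] shift in goal frame [-0.0005  0.      0.    ]
```

View pics/s_c.png

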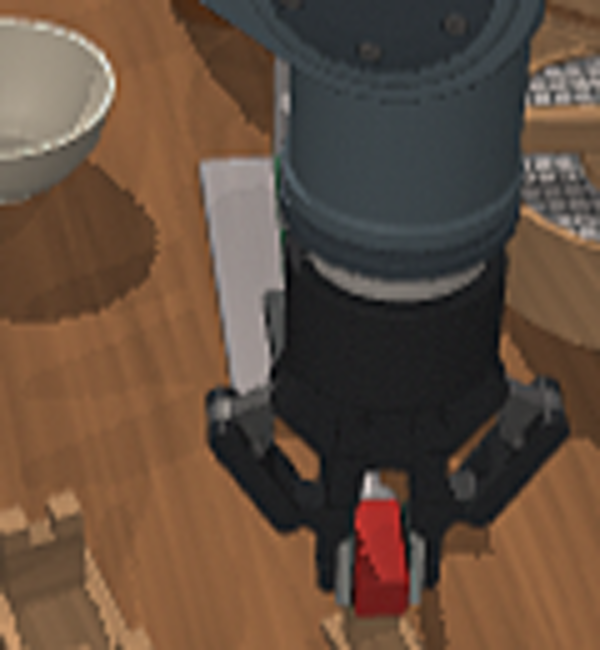

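View pics/t_c.png

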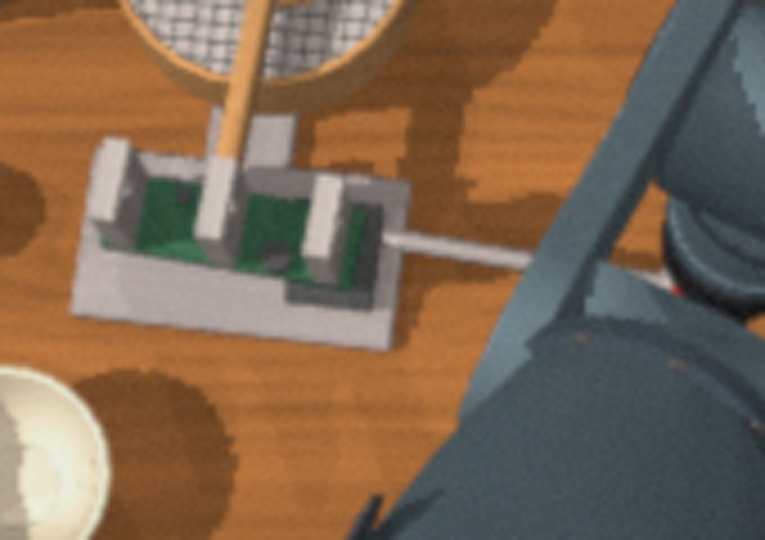

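View pics/wrist2.png

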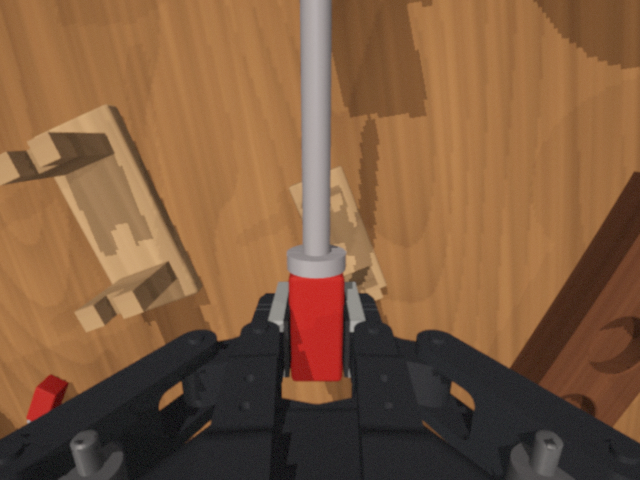

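```bash
cat > rod.py <<'E'
from h import *
from bench import ctrl
import sys
k=sys.argv[1]
def cloud(c,W):
    v,u=np.mgrid[0:480,0:640]; uv=np.c_[u.ravel(),v.ravel()]
    P,z=bydepth(c,uv,W); P[z==0]=np.nan
    return P.reshape(480,640,3)
E0=np.array([.5700,.0581]);d=np.array([.1663,.9861]);nrm=np.array([d[1],-d[0]]) # lateral + = +x side
o=ctrl.get_obs();T=np.eye(4);T[:3,:3]=Rq(o["eef_rot"]);T[:3,3]=o["eef_pos"]
for n in("top","wrist"):
    c=load(n+k);W=c.get("world_from_camera");W=T@c["hand_eye"] if W is None else W
    P=cloud(c,W);im=c["img"].astype(int);sat=im.max(2)-im.min(2)
    a=(P[...,:2]-E0)@d;l=(P[...,:2]-E0)@nrm
    m=(abs(P[...,2]-.09)<.02)&(abs(l)<.015)&(sat<45)&(a>-.18)&(a<-.002)
    if n=="wrist": m&=(a>-.145)
    v,u=np.nonzero(m)
    # centre per slice by a
    A=a[m];L=l[m];Z=P[...,2][m]
    if len(A)<20: print(n,"few",len(A));continue
    for lo in np.arange(-.18,0,.015):
        s=(A>=lo)&(A<lo+.015)
        if s.sum()>8: print(n,"a %.3f"%A[s].mean(),"lat mid %.2f mm"%(500*(np.percentile(L[s],2)+np.percentile(L[s],98))),"mean %.2f"%(1000*L[s].mean()),"ztop %.2f"%(1000*np.percentile(Z[s],95)),s.sum())
    print(n,"max a",A.max())
    if n=="top":
        m=(abs(P[...,2]-.109)<.004)&(abs(l)<.03)&(sat<40)&(a>-.01)&(a<.14)
        for lo in(0,.058,.116):
            s=m&(a>lo-.006)&(a<lo+.02);Q=P[s]
            print(" ear",lo,s.sum(),"a %.4f"%a[s].mean(),"lat mean %.2f mid %.2f"%(1000*l[s].mean(),500*(l[s].min()+l[s].max())),"z",Q[:,2].mean())
E
python3 rod.py 2
```

```text
top a -0.173 lat mid -0.01 mm mean -0.47 ztop 100.52 16
top a -0.097 lat mid -2.20 mm mean -2.24 ztop 97.99 23
top a -0.082 lat mid -1.92 mm mean -2.41 ztop 96.22 26
top a -0.068 lat mid -2.23 mm mean -2.48 ztop 97.59 25
top a -0.052 lat mid -2.21 mm mean -2.22 ztop 96.17 27
top a -0.037 lat mid -2.12 mm mean -2.44 ztop 95.46 24
top max a -0.025623539665572105
 ear 0 113 a 0.0070 lat mean -0.42 mid -0.47 z 0.10889768912236017
 ear 0.058 109 a 0.0651 lat mean -0.58 mid -0.51 z 0.10907138320102187
 ear 0.116 107 a 0.1229 lat mean 0.71 mid 0.10 z 0.10890287890577983
wrist a -0.140 lat mid 0.30 mm mean 0.35 ztop 94.51 863
wrist a -0.127 lat mid 0.45 mm mean 0.40 ztop 94.47 1418
wrist a -0.112 lat mid 0.32 mm mean 0.37 ztop 94.50 1537
wrist a -0.099 lat mid 0.16 mm mean 0.17 ztop 94.57 1258
wrist max a -0.09268138116192565
```

Call:
drive_tool:
  increments:
    - [-0.03, 0, 0, 0, 0, 0, -1]
    - [-0.035, 0, 0, 0, 0, 0, -1]
    - [0, 0, -0.03, 0, 0, 0, -1]
    - [0, 0, -0.04, 0, 0, 0, -1]
    - [0, 0, -0.04, 0, 0, 0, -1]
    - [0, 0, -0.03, 0, 0, 0, -1]
    - [0, 0, -0.01, 0, 0, 0, -1]
    - [0, 0, 0, 0, 0, 0, -1]
    - [0, 0, 0, 0, 0, 0, -1]

```text
time_s: 7.78
eef_pos: [0.5615, 0.0047, 0.1482]
eef_rot: [-0.456, -0.54, -0.456, 0.54]
wrist_force: [0.0, 0.6, -2.0]
opening: 0.223
```

```bash
python3 st.py
cat > snap.py <<'E'
from h import *
from bench import camera,ctrl
import sys
k=sys.argv[1]
for n in sys.argv[2:]:
    o=ctrl.get_obs();T=np.eye(4);T[:3,:3]=Rq(o["eef_rot"]);T[:3,3]=o["eef_pos"]
    c=camera(n);c["T"]=T
    if n=="wrist": c["world_from_camera"]=T@c["hand_eye"]
    pickle.dump(c,open(f"pics/{n}{k}.pkl","wb"));cv2.imwrite(f"pics/{n}{k}.png",c["img"][:,:,::-1])
E
python3 snap.py 3 wrist
```

```text
t 7.78 p [0.5615 0.0047 0.1482] yhead -9.63 q [-0.203  0.254  1.722 -0.     1.166 -0.034] F [ 0.   0.6 -2. ] T [-0.09  0.03 -0.02] open 0.223
[[-0.     0.986 -0.167]
 [-0.    -0.167 -0.986]
 [-1.    -0.     0.   ]]
```

View pics/wrist3.png

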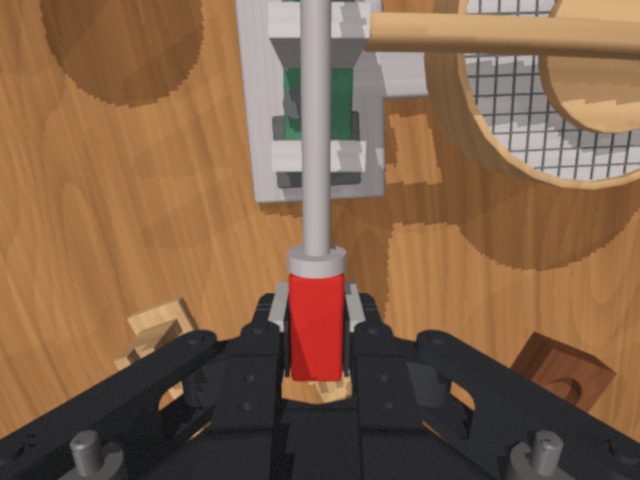

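Call:
drive_tool:
  increments:
    - [0, 0, -0.02, 0, 0, 0, -1]
    - [0, 0, -0.025, 0, 0, 0, -1]
    - [0, 0, -0.015, 0, 0, 0, -1]
    - [0, 0, 0, 0, 0, 0, -1]
    - [0, 0, 0, 0, 0, 0, -1]

```text
time_s: 8.45
eef_pos: [0.5715, 0.0646, 0.1482]
eef_rot: [-0.457, -0.54, -0.456, 0.54]
wrist_force: [0.3, 0.4, -1.2]
opening: 0.221
```

```bash
python3 snap.py 4 wrist
cat > ears.py <<'E'
from h import *
import sys
for k in sys.argv[1:]:
    c=load("wrist"+k);he=c["hand_eye"];g=cv2.cvtColor(c["img"],cv2.COLOR_RGB2HSV)
    v,u=np.mgrid[0:480,0:640];uv=np.c_[u.ravel(),v.ravel()]
    Pt,z=bydepth(c,uv,he);Pt=Pt.reshape(480,640,3)   # tool coords
    Pw=(Pt.reshape(-1,3)@c["T"][:3,:3].T+c["T"][:3,3]).reshape(480,640,3)
    m=(abs(Pw[...,2]-.109)<.005)&(abs(Pt[...,1])<.035)&(g[...,1]<60)
    n,l,st,ce=cv2.connectedComponentsWithStats(m.astype(np.uint8))
    zt=Pt[...,2]
    # group by tool z bands
    zs=-zt[m];h=np.histogram(zs,bins=np.arange(-.05,.25,.004));
    rows=np.unique(np.nonzero(m)[0])
    # group rows
    grp=np.split(rows,np.nonzero(np.diff(rows)>3)[0]+1)
    for G in grp:
        if len(G)<8: continue
        out=[]
        for r in G[3:-3]:
            us=np.nonzero(m[r])[0]
            if us[-1]-us[0]<60: continue
            # subpixel edges via plane: use pixel edges +-0.5, ray to the world plane .109
            e=toplane(c,[[us[0]-.5,r],[us[-1]+.5,r]],.109)
            t=(e-c["T"][:3,3])@c["T"][:3,:3]
            out.append([-t[:,2].mean(),t[:,1].mean(),abs(t[1,1]-t[0,1]),e[:,0].mean(),e[:,1].mean(),-(t[1,2]-t[0,2])])
        if out:
            o=np.median(out,0);s=np.std(out,0);rr=toplane(c,[[316,G[0]-.5],[316,G[-1]+.5]],.109);tt=-((rr-c["T"][:3,3])@c["T"][:3,:3])[:,2]
            print(k,"ear rows",G[0],G[-1],"ahead %.1f..%.1f mm"%(tt[1]*1e3,tt[0]*1e3),"lat %.2f sd %.2f width %.1f"%(o[1]*1e3,s[1]*1e3,o[2]*1e3),"world",o[3:5].round(4))
    # rod: steel pixels higher
    ax=[]
    for r in range(0,240,6):
        us=np.nonzero((abs(Pt[r,:,0]+.008)<.02)&(abs(Pt[r,:,1])<.012)&(g[r,:,1]<60))[0]
        if len(us)<15: continue
        hz=c["T"][2,3]+.008 # axis height guess; edges lie near axis height
        e=toplane(c,[[us[0]-.5,r],[us[-1]+.5,r]],hz);t=(e-c["T"][:3,3])@c["T"][:3,:3]
        ax.append([-t[:,2].mean(),t[:,1].mean(),t[1,1]-t[0,1],np.percentile(-Pt[r,us,0],90)])
    ax=np.array(ax);ax=ax[(ax[:,0]>.032)]
    print(" rod n",len(ax),"fit lat=a+b*ahead",np.polyfit(ax[:,0],ax[:,1],1).round(5),"width",np.median(ax[:,2]).round(4),"top height over TCP fit",np.polyfit(ax[:,0],ax[:,3],1).round(5))
    red=(g[...,1]>180)&((g[...,0]<8)|(g[...,0]>172))&(abs(Pt[...,1])<.015)&(abs(Pt[...,0])<.03)
    print(" grip ahead",np.percentile(-Pt[red][:,2],[1,99]).round(4))
E
python3 ears.py 3 4
```

```text
3 ear rows 2 40 ahead 109.9..125.3 mm lat 1.55 sd 0.10 width 43.9 world [0.5826 0.1206]
3 ear rows 141 170 ahead 53.7..67.4 mm lat 1.39 sd 0.11 width 43.9 world [0.573  0.0643]
 rod n 40 fit lat=a+b*ahead [-0.00357  0.00042] width 0.0098 top height over TCP fit [0.00242 0.01076]
 grip ahead [-0.0202  0.0212]
4 ear rows 9 47 ahead 107.0..122.6 mm lat 1.78 sd 0.16 width 43.8 world [0.5926 0.1776]
4 ear rows 146 176 ahead 50.8..65.2 mm lat 1.63 sd 0.07 width 43.9 world [0.5827 0.1216]
4 ear rows 261 289 ahead -7.2..8.7 mm lat 1.47 sd 0.00 width 44.1 world [0.5731 0.0654]
 rod n 40 fit lat=a+b*ahead [-0.00405  0.00046] width 0.0098 top height over TCP fit [-0.00143  0.01098]
 grip ahead [-0.0204  0.0211]
```

View pics/wrist4.png

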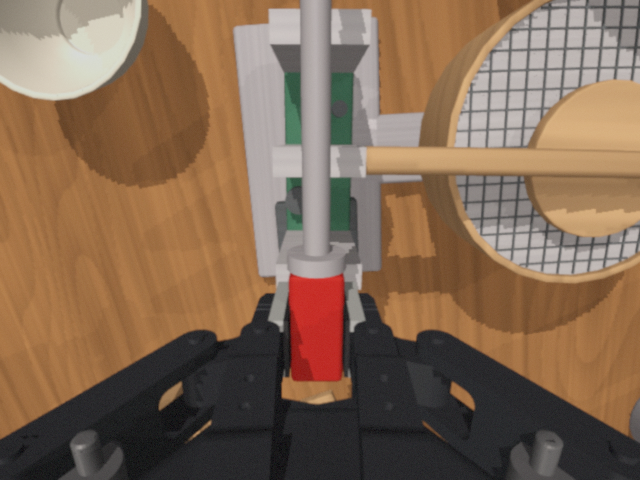

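Run:
```python
from h import *
for k in "34":
    c=load("wrist"+k);g=cv2.cvtColor(c["img"],cv2.COLOR_RGB2HSV)
    v,u=np.mgrid[0:480,0:640];uv=np.c_[u.ravel(),v.ravel()]
    Pt,z=bydepth(c,uv,c["hand_eye"]);Pt=Pt.reshape(480,640,3)
    for (r0,r1,c0,c1) in ([(4,38,276,296),(4,38,338,364),(144,168,280,296),(144,168,336,360)] if k=="3" else [(12,45,276,296),(12,45,340,366),(149,173,280,296),(149,173,336,360)]):
        Q=Pt[r0:r1,c0:c1].reshape(-1,3); h=-Q[:,0]; print(k,"ear",r0,c0,"h over TCP med %.4f sd %.4f"%(np.median(h),h.std()), "world z",(np.median(h)+c["T"][2,3]).round(4))
    for r in(20,60,100,140,180,220):
        Q=Pt[r:r+20,300:332].reshape(-1,3);Q=Q[-Q[:,0]>0.005]
        print("  rod ahead %.3f"%(-Q[:,2].mean()),np.percentile(-Q[:,0],[50,75,90,97]).round(4))
    Q=Pt[290:360,305:330].reshape(-1,3);print(" grip top ",np.percentile(-Q[:,0],[10,50,90]), np.polyfit(-Q[:,2],-Q[:,0],1))
```

```text
3 ear 4 276 h over TCP med -0.0397 sd 0.0093 world z 0.1086
3 ear 4 338 h over TCP med -0.0397 sd 0.0128 world z 0.1085
3 ear 144 280 h over TCP med -0.0397 sd 0.0087 world z 0.1086
3 ear 144 336 h over TCP med -0.0398 sd 0.0071 world z 0.1085
  rod ahead 0.101 [0.0098 0.0105 0.011  0.0115]
  rod ahead 0.089 [0.0099 0.0105 0.011  0.0115]
  rod ahead 0.077 [0.0097 0.0105 0.011  0.0115]
  rod ahead 0.065 [0.0098 0.0105 0.011  0.0114]
  rod ahead 0.052 [0.0098 0.0104 0.011  0.0115]
  rod ahead 0.037 [0.01   0.0106 0.011  0.0114]
 grip top  [0.01499635 0.01570719 0.01643086] [0.39537402 0.01486248]
4 ear 12 276 h over TCP med -0.0397 sd 0.0094 world z 0.1085
4 ear 12 340 h over TCP med -0.0396 sd 0.0116 world z 0.1086
4 ear 149 280 h over TCP med -0.0397 sd 0.0123 world z 0.1085
4 ear 149 336 h over TCP med -0.0397 sd 0.0071 world z 0.1085
  rod ahead 0.101 [0.0098 0.0106 0.0111 0.0116]
  rod ahead 0.089 [0.0098 0.0105 0.011  0.0114]
  rod ahead 0.077 [0.0099 0.0105 0.011  0.0116]
  rod ahead 0.065 [0.0097 0.0104 0.011  0.0115]
  rod ahead 0.051 [0.0097 0.0104 0.0108 0.0114]
  rod ahead 0.038 [0.01   0.0105 0.0111 0.0116]
 grip top  [0.01497486 0.01570344 0.01643728] [0.43393319 0.01478001]
```

Call:
drive_tool:
  increments:
    - [0, 0, 0.02, 0, 0, 0, -1]
    - [0, 0, 0.035, 0, 0, 0, -1]
    - [0, 0, 0.04, 0, 0, 0, -1]
    - [0, 0, 0.04, 0, 0, 0, -1]
    - [0, 0, 0.035, 0, 0, 0, -1]
    - [0, 0, 0.025, 0, 0, 0, -1]
    - [0, 0, 0.01, 0, 0, 0, -1]
    - [0, 0.0008, 0, 0.38, 0, 0, -1]
    - [0, 0, 0, 0, 0, 0, -1]
    - [0, 0, 0, 0, 0, 0, -1]

```text
time_s: 9.75
eef_pos: [0.5383, -0.1365, 0.1482]
eef_rot: [0.455, 0.541, 0.455, -0.541]
wrist_force: [0.0, 0.3, -1.7]
opening: 0.22
```

```bash
python3 st.py;  python3 - <<'E'
import numpy as np
# predicted: view3 TCP, forward dir f=-tool z at yhead -9.63; ear line in that frame
from h import *
for k in "34":
    c=load("wrist"+k);R=c["T"][:3,:3];p=c["T"][:3,3];f=-R[:,2];y=R[:,1]
    s={"3":(.0014,.0607,.00155,.1176),"4":(.00163,.058,.00178,.1148)}[k]
    A=p+f*s[1]+y*s[0];B=p+f*s[3]+y*s[2];print(A,B,"heading",np.degrees(np.arctan2(*(B-A)[[1,0]])),"rod heading",np.degrees(np.arctan2(*(f-.0038*y)[[1,0]])))
E
```

```text
t 9.75 p [ 0.5383 -0.1365  0.1482] yhead -9.9 q [-0.462  0.241  1.738  0.     1.163 -0.289] F [ 0.   0.3 -1.7] T [-0.07  0.06 -0.01] open 0.22
[[-0.     0.985 -0.172]
 [ 0.    -0.172 -0.985]
 [-1.    -0.    -0.   ]]
[0.57305062 0.06434759 0.14822028] [0.58271656 0.12042077 0.14819695] heading 80.21942910391012 rod heading 80.58819505359469
[0.58273249 0.12153201 0.14817894] [0.59233157 0.17751522 0.14815769] heading 80.27047863589583 rod heading 80.63951049460425
```

Call:
drive_tool:
  increments:
    - [0.015, 0, 0, 0, 0, 0, -1]
    - [0.02, 0, 0, 0, 0, 0, -1]
    - [0.02, 0, 0, 0, 0, 0, -1]
    - [0.0094, 0, 0, 0, 0, 0, -1]
    - [0, 0, 0, 0, 0, 0, -1]
    - [0, 0, 0, 0, 0, 0, -1]
    - [0, 0, 0, 0, 0, 0, -1]

```text
time_s: 10.62
eef_pos: [0.5388, -0.1376, 0.0847]
eef_rot: [0.455, 0.542, 0.454, -0.541]
wrist_force: [-0.3, -0.7, -0.6]
opening: 0.22
```

```bash
python3 st.py; python3 snap.py 5 top wrist side
cat > pose.py <<'E'
# rod vs ear line (arm frame) from state
from h import *
from bench import ctrl
A=np.array([.57305,.06435]);h=np.radians(80.24);d=np.array([np.cos(h),np.sin(h)]);n=np.array([d[1],-d[0]])
o=ctrl.get_obs();R=Rq(o["eef_rot"]);p=o["eef_pos"]
r=p[:2]+R[:2,1]*.00045-A
f=-R[:2,2]-.0038*R[:2,1]
ang=np.degrees(np.arctan2(f[1],f[0]))-80.24
a=r@d+.007
print("t %.2f nose at a=%.1f mm (seated TCP gap %.1f)  lat at TCP %.2f at nose %.2f  ang %.2f  z %.4f"%(o["time_s"],(a+.178)*1e3,(-.028-a)*1e3,r@n*1e3,(r@n-np.radians(ang)*.178)*1e3,ang,p[2]),"F",o["wrist_force"].round(1),"T",o["torque"].round(2), "open",round(o["opening"],3),"pitch z-comp of tool z",R[2,2].round(4))
E
python3 pose.py
python3 rod.py 5|grep top;python3 - <<'E'
from h import *
crop(load("top5"),"pics/t_d.png",240,360,170,250,6)
E
```

```text
t 10.62 p [ 0.5388 -0.1376  0.0847] yhead -9.97 q [-0.464  0.333  1.771 -0.     1.037 -0.29 ] F [-0.3 -0.7 -0.6] T [-0.06  0.04 -0.07] open 0.22
[[ 0.001  0.985 -0.173]
 [-0.001 -0.173 -0.985]
 [-1.     0.002  0.   ]]
t 10.78 nose at a=-19.8 mm (seated TCP gap 169.8)  lat at TCP 0.65 at nose 0.62  ang 0.01  z 0.0844 F [ 0.4 -1.1 -1.5] T [-0.11 -0.01 -0.03] open 0.223 pitch z-comp of tool z 0.0003
top a -0.170 lat mid 0.82 mm mean -0.05 ztop 103.63 16
top a -0.159 lat mid 2.00 mm mean 2.17 ztop 101.17 12
top a -0.094 lat mid 0.91 mm mean 0.85 ztop 97.27 13
top a -0.082 lat mid 0.55 mm mean 0.09 ztop 99.57 25
top a -0.068 lat mid 0.49 mm mean -0.10 ztop 98.29 26
top a -0.053 lat mid 0.55 mm mean 0.36 ztop 99.34 26
top a -0.038 lat mid 1.19 mm mean 0.32 ztop 98.13 26
top a -0.026 lat mid 0.45 mm mean 0.93 ztop 96.94 14
top max a -0.020131960325180304
wrist a -0.140 lat mid 2.15 mm mean 2.21 ztop 95.89 845
wrist a -0.127 lat mid 2.38 mm mean 2.34 ztop 95.89 1383
wrist a -0.112 lat mid 2.39 mm mean 2.43 ztop 95.98 1516
wrist a -0.097 lat mid 2.39 mm mean 2.44 ztop 95.95 1632
wrist a -0.089 lat mid 2.39 mm mean 2.27 ztop 95.79 147
```

View pics/t_d.png

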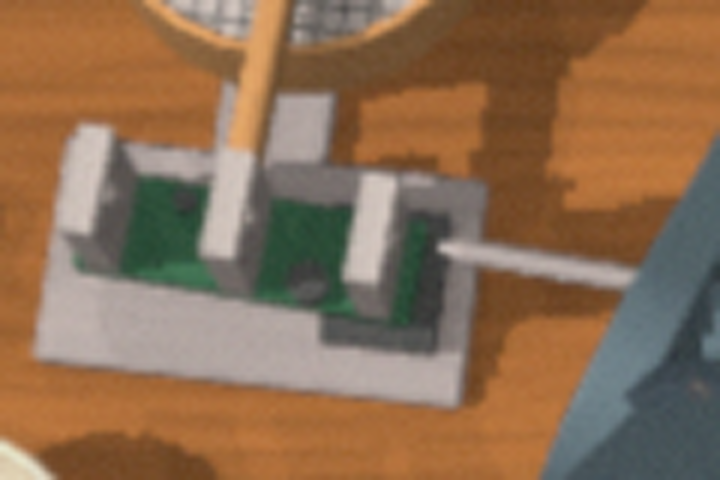

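Call:
drive_tool:
  increments:
    - [0.0006, -0.0007, 0, 0, 0, 0, -1]
    - [0, 0, -0.003, 0, 0, 0, -1]
    - [0, 0, -0.003, 0, 0, 0, -1]
    - [0, 0, -0.003, 0, 0, 0, -1]
    - [0, 0, 0, 0, 0, 0, -1]
    - [0, 0, 0, 0, 0, 0, -1]

```text
time_s: 11.52
eef_pos: [0.5391, -0.1284, 0.0833]
eef_rot: [-0.455, -0.542, -0.455, 0.542]
wrist_force: [0.4, 0.6, -1.0]
opening: 0.221
```

```bash
python3 pose.py; python3 snap.py 6 top; python3 rod.py 6 2>&1|grep top; python3 pose.py
```

```text
t 11.53 nose at a=-10.7 mm (seated TCP gap 160.7)  lat at TCP -0.34 at nose -0.39  ang 0.02  z 0.0833 F [ 0.4  0.6 -1. ] T [-0.07 -0.01  0.04] open 0.221 pitch z-comp of tool z 0.0001
top a -0.158 lat mid -1.91 mm mean -1.58 ztop 101.41 23
top a -0.143 lat mid 0.53 mm mean 0.85 ztop 97.21 12
top a -0.081 lat mid -0.99 mm mean -0.90 ztop 98.18 19
top a -0.068 lat mid -0.73 mm mean -1.05 ztop 95.31 25
top a -0.052 lat mid -0.81 mm mean -1.01 ztop 96.44 26
top a -0.037 lat mid -0.34 mm mean -0.85 ztop 96.63 27
top a -0.022 lat mid -0.56 mm mean -0.61 ztop 96.32 24
top max a -0.01058914036159439
t 11.57 nose at a=-10.7 mm (seated TCP gap 160.7)  lat at TCP -0.33 at nose -0.37  ang 0.01  z 0.0833 F [ 0.4  0.1 -1.1] T [-0.04  0.08 -0.04] open 0.223 pitch z-comp of tool z 0.0001
```

Call:
drive_tool:
  increments:
    - [-0.0004, 0.0004, 0, 0, 0, 0, -1]
    - [0, 0, -0.003, 0, 0, 0, -1]
    - [0, 0, -0.003, 0, 0, 0, -1]
    - [0, 0, -0.003, 0, 0, 0, -1]
    - [0, 0, -0.003, 0, 0, 0, -1]
    - [0, 0, 0, 0, 0, 0, -1]

```text
time_s: 12.32
eef_pos: [0.5415, -0.1163, 0.0837]
eef_rot: [-0.455, -0.541, -0.455, 0.541]
wrist_force: [0.3, 0.4, -1.8]
opening: 0.223
```

```bash
python3 pose.py
```

```text
t 12.32 nose at a=1.6 mm (seated TCP gap 148.4)  lat at TCP 0.03 at nose -0.08  ang 0.04  z 0.0837 F [ 0.3  0.4 -1.8] T [-0.12  0.05 -0.03] open 0.223 pitch z-comp of tool z -0.0
```

Well aligned. I'll go on in small steps and watch the force.

Call:
drive_tool:
  increments:
    - [0, 0, -0.003, 0, 0, 0, -1]
    - [0, 0, -0.003, 0, 0, 0, -1]
    - [0, 0, -0.003, 0, 0, 0, -1]
    - [0, 0, -0.003, 0, 0, 0, -1]
    - [0, 0, 0, 0, 0, 0, -1]

```text
time_s: 12.95
eef_pos: [0.5436, -0.1046, 0.0837]
eef_rot: [-0.455, -0.541, -0.455, 0.541]
wrist_force: [0.2, -0.5, -1.2]
opening: 0.225
```

```bash
python3 pose.py
```

```text
t 12.95 nose at a=13.6 mm (seated TCP gap 136.4)  lat at TCP 0.10 at nose -0.00  ang 0.03  z 0.0837 F [ 0.2 -0.5 -1.2] T [-0.07  0.07  0.03] open 0.225 pitch z-comp of tool z -0.0
```

Call:
drive_tool:
  increments:
    - [0, 0, -0.004, 0, 0, 0, -1]
    - [0, 0, -0.004, 0, 0, 0, -1]
    - [0, 0, -0.004, 0, 0, 0, -1]
    - [0, 0, -0.004, 0, 0, 0, -1]
    - [0, 0, -0.004, 0, 0, 0, -1]
    - [0, 0, -0.004, 0, 0, 0, -1]
    - [0, 0, -0.004, 0, 0, 0, -1]
    - [0, 0, -0.004, 0, 0, 0, -1]
    - [0, 0, 0, 0, 0, 0, -1]

```text
time_s: 14.08
eef_pos: [0.5492, -0.073, 0.0837]
eef_rot: [-0.455, -0.541, -0.455, 0.541]
wrist_force: [0.0, -0.1, -2.0]
opening: 0.223
```

```bash
python3 pose.py; python3 snap.py 7 wrist; python3 ears.py 7
```

```text
t 14.07 nose at a=45.6 mm (seated TCP gap 104.4)  lat at TCP 0.23 at nose 0.13  ang 0.03  z 0.0837 F [ 0.  -0.1 -2. ] T [-0.07  0.03  0.03] open 0.223 pitch z-comp of tool z -0.0
7 ear rows 312 376 ahead -11.7..13.5 mm lat 0.36 sd 1.81 width 23.7 world [ 0.5497 -0.0717]
 rod n 40 fit lat=a+b*ahead [-0.00139  0.0002 ] width 0.0096 top height over TCP fit [-1.000e-05  1.096e-02]
 grip ahead [-0.0204  0.0211]
```

View pics/wrist7.png

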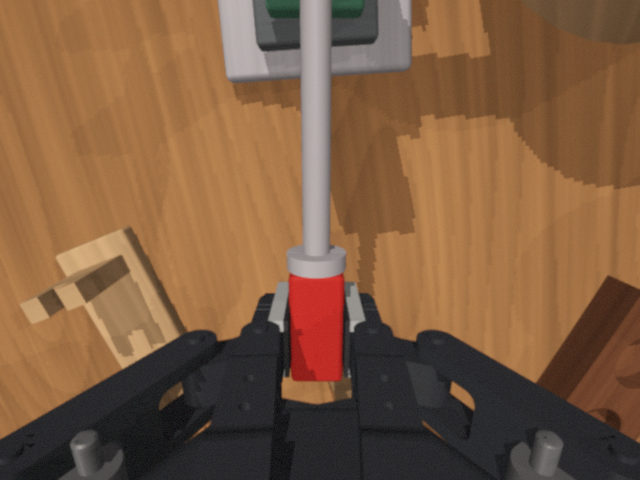

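Call:
drive_tool:
  increments:
    - [0, -0.0002, -0.003, 0, 0, 0, -1]
    - [0, 0, -0.003, 0, 0, 0, -1]
    - [0, 0, -0.003, 0, 0, 0, -1]
    - [0, 0, -0.003, 0, 0, 0, -1]
    - [0, 0, -0.003, 0, 0, 0, -1]
    - [0, 0, -0.003, 0, 0, 0, -1]
    - [0, 0, 0, 0, 0, 0, -1]

```text
time_s: 15.0
eef_pos: [0.5521, -0.0553, 0.0837]
eef_rot: [-0.455, -0.541, -0.455, 0.541]
wrist_force: [-0.3, -0.7, -1.8]
opening: 0.222
```

```bash
python3 pose.py
```

```text
t 15.00 nose at a=63.6 mm (seated TCP gap 86.4)  lat at TCP 0.05 at nose -0.04  ang 0.03  z 0.0837 F [-0.3 -0.7 -1.8] T [-0.02  0.03  0.02] open 0.222 pitch z-comp of tool z -0.0
```

Call:
drive_tool:
  increments:
    - [0, 0, -0.003, 0, 0, 0, -1]
    - [0, 0, -0.004, 0, 0, 0, -1]
    - [0, -0.0001, -0.004, 0, 0, 0, -1]
    - [0, 0, -0.004, 0, 0, 0, -1]
    - [0, 0, -0.004, 0, 0, 0, -1]
    - [0, 0, -0.004, 0, 0, 0, -1]
    - [0, -0.0001, -0.004, 0, 0, 0, -1]
    - [0, 0, 0, 0, 0, 0, -1]

```text
time_s: 16.0
eef_pos: [0.5566, -0.0286, 0.0837]
eef_rot: [-0.455, -0.541, -0.455, 0.541]
wrist_force: [-1.3, 0.1, -0.8]
opening: 0.223
```

```bash
python3 pose.py; python3 snap.py 8 wrist; python3 ears.py 8
```

```text
t 16.00 nose at a=90.6 mm (seated TCP gap 59.4)  lat at TCP -0.03 at nose -0.14  ang 0.04  z 0.0837 F [-1.3  0.1 -0.8] T [-0.11  0.05  0.01] open 0.223 pitch z-comp of tool z 0.0
8 ear rows 14 72 ahead 86.0..100.8 mm lat -0.03 sd 0.09 width 43.8 world [0.5727 0.0636]
8 ear rows 311 376 ahead -11.7..13.9 mm lat 0.36 sd 1.82 width 23.5 world [ 0.5571 -0.0272]
 rod n 40 fit lat=a+b*ahead [-0.00436  0.00041] width 0.0098 top height over TCP fit [0.1697  0.00187]
 grip ahead [-0.0204  0.0212]
```

View pics/wrist8.png

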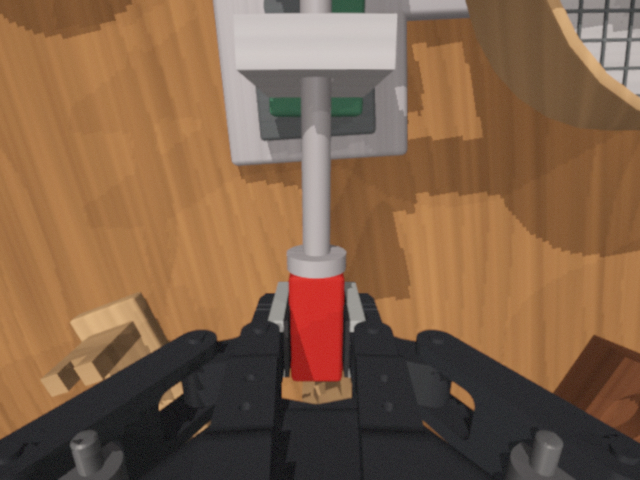

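The pin is centred in the near ear (−0.03 against 0.0 mm) with no side load. Continuing to the far ear.

Call:
drive_tool:
  increments:
    - [0, 0, -0.004, 0, 0, 0, -1]
    - [0, 0, -0.004, 0, 0, 0, -1]
    - [0, 0, -0.004, 0, 0, 0, -1]
    - [0, 0, -0.004, 0, 0, 0, -1]
    - [0, 0, -0.003, 0, 0, 0, -1]
    - [0, 0, -0.003, 0, 0, 0, -1]
    - [0, 0, -0.003, 0, 0, 0, -1]
    - [0, 0, -0.003, 0, 0, 0, -1]
    - [0, 0, 0, 0, 0, 0, -1]

```text
time_s: 17.18
eef_pos: [0.5614, -0.0011, 0.0837]
eef_rot: [0.455, 0.541, 0.455, -0.541]
wrist_force: [0.6, -0.2, -1.2]
opening: 0.223
```

```bash
python3 pose.py
```

```text
t 17.18 nose at a=118.5 mm (seated TCP gap 31.5)  lat at TCP 0.09 at nose 0.01  ang 0.02  z 0.0837 F [ 0.6 -0.2 -1.2] T [-0.11  0.05 -0.05] open 0.223 pitch z-comp of tool z -0.0
```

Call:
drive_tool:
  increments:
    - [0, 0, -0.003, 0, 0, 0, -1]
    - [0, 0, -0.003, 0, 0, 0, -1]
    - [0, 0, -0.003, 0, 0, 0, -1]
    - [0, 0, -0.003, 0, 0, 0, -1]
    - [0, 0, 0, 0, 0, 0, -1]

```text
time_s: 17.8
eef_pos: [0.5635, 0.0108, 0.0837]
eef_rot: [-0.455, -0.541, -0.455, 0.541]
wrist_force: [0.3, 0.4, -1.5]
opening: 0.221
```

```bash
python3 pose.py; python3 snap.py 9 wrist; python3 ears.py 9
```

```text
t 17.80 nose at a=130.6 mm (seated TCP gap 19.4)  lat at TCP 0.10 at nose -0.00  ang 0.03  z 0.0837 F [ 0.3  0.4 -1.5] T [-0.11 -0.01  0.03] open 0.221 pitch z-comp of tool z -0.0
9 ear rows 163 210 ahead 47.2..61.5 mm lat -0.08 sd 0.11 width 43.8 world [0.5728 0.0645]
9 ear rows 311 376 ahead -11.7..13.9 mm lat 0.36 sd 1.37 width 23.7 world [0.564  0.0122]
 rod n 40 fit lat=a+b*ahead [-0.0008   0.00017] width 0.01 top height over TCP fit [-0.10535  0.02241]
 grip ahead [-0.0204  0.0212]
```

Call:
drive_tool:
  increments:
    - [0, -0.0001, -0.003, 0, 0, 0, -1]
    - [0, 0, -0.003, 0, 0, 0, -1]
    - [0, 0, -0.003, 0, 0, 0, -1]
    - [0, 0, -0.003, 0, 0, 0, -1]
    - [0, 0, -0.002, 0, 0, 0, -1]
    - [0, 0, -0.002, 0, 0, 0, -1]
    - [0, 0, 0, 0, 0, 0, -1]

```text
time_s: 18.73
eef_pos: [0.5662, 0.0264, 0.0837]
eef_rot: [0.455, 0.542, 0.455, -0.541]
wrist_force: [0.7, -0.7, -1.3]
opening: 0.225
```

```bash
python3 pose.py
```

```text
t 18.73 nose at a=146.4 mm (seated TCP gap 3.6)  lat at TCP 0.09 at nose 0.03  ang 0.02  z 0.0837 F [ 0.7 -0.7 -1.3] T [-0.12 -0.05 -0.06] open 0.225 pitch z-comp of tool z 0.0
```

Call:
drive_tool:
  increments:
    - [0, 0, -0.001, 0, 0, 0, -1]
    - [0, 0, -0.001, 0, 0, 0, -1]
    - [0, 0, -0.0005, 0, 0, 0, -1]
    - [0, 0, 0, 0, 0, 0, -1]

```text
time_s: 19.23
eef_pos: [0.5666, 0.0287, 0.0837]
eef_rot: [-0.455, -0.542, -0.455, 0.542]
wrist_force: [0.6, 0.0, -1.7]
opening: 0.22
```

Call:
drive_tool:
  increments:
    - [0, 0, -0.0005, 0, 0, 0, -1]
    - [0, 0, 0, 0, 0, 0, -1]

```text
time_s: 19.48
eef_pos: [0.5667, 0.0292, 0.0837]
eef_rot: [-0.455, -0.542, -0.455, 0.542]
wrist_force: [0.1, 0.4, -1.5]
opening: 0.224
```

Call:
drive_tool:
  increments:
    - [0, 0, -0.0004, 0, 0, 0, -1]
    - [0, 0, 0, 0, 0, 0, -1]

```text
time_s: 19.73
eef_pos: [0.5667, 0.0296, 0.0837]
eef_rot: [-0.455, -0.542, -0.455, 0.542]
wrist_force: [0.2, -0.2, -2.4]
opening: 0.222
```

```bash
python3 pose.py
```

```text
t 19.73 nose at a=149.7 mm (seated TCP gap 0.3)  lat at TCP 0.12 at nose 0.08  ang 0.01  z 0.0837 F [ 0.2 -0.2 -2.4] T [-0.09  0.03  0.01] open 0.222 pitch z-comp of tool z 0.0
```

Call:
drive_tool:
  increments:
    - [0, 0, -0.0004, 0, 0, 0, -1]
    - [0, 0, 0, 0, 0, 0, -1]

```text
time_s: 19.98
eef_pos: [0.5668, 0.0297, 0.0837]
eef_rot: [-0.455, -0.541, -0.455, 0.542]
wrist_force: [-0.5, -2.4, -1.3]
opening: 0.228
```

Call:
drive_tool:
  increments:
    - [0, 0, -0.0004, 0, 0, 0, -1]
    - [0, 0, 0, 0, 0, 0, -1]

```text
time_s: 20.23
eef_pos: [0.5668, 0.0297, 0.0837]
eef_rot: [-0.455, -0.541, -0.454, 0.542]
wrist_force: [-1.3, -4.4, -0.1]
opening: 0.226
```

Call:
drive_tool:
  increments:
    - [0, 0, -0.0003, 0, 0, 0, -1]
    - [0, 0, 0, 0, 0, 0, -1]

```text
time_s: 20.48
eef_pos: [0.5668, 0.0297, 0.0837]
eef_rot: [-0.455, -0.541, -0.454, 0.542]
wrist_force: [-2.0, -6.7, 0.6]
opening: 0.222
```

```bash
python3 pose.py; python3 snap.py 10 wrist
python3 - <<'E'
from h import *
crop(load("wrist10"),"pics/w_e.png",220,420,130,400,2.2)
E
```

```text
t 20.48 nose at a=149.8 mm (seated TCP gap 0.2)  lat at TCP 0.12 at nose 0.09  ang 0.01  z 0.0837 F [-2.  -6.7  0.6] T [-1.    0.25  0.02] open 0.222 pitch z-comp of tool z 0.0016
```

View pics/w_e.png

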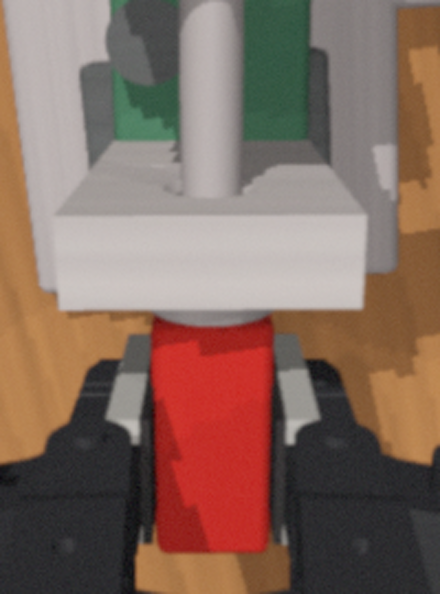

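Call:
drive_tool:
  increments:
    - [0, 0, 0, 0, 0, 0, -0.5]
    - [0, 0, 0, 0, 0, 0, -0.4]
    - [0, 0, 0, 0, 0, 0, -0.3]
    - [0, 0, 0, 0, 0, 0, -0.2]
    - [0, 0, 0, 0, 0, 0, -0.1]
    - [0, 0, 0, 0, 0, 0, 0]
    - [0, 0, 0, 0, 0, 0, 0]

```text
time_s: 21.4
eef_pos: [0.5669, 0.0307, 0.0837]
eef_rot: [0.455, 0.542, 0.455, -0.542]
wrist_force: [0.0, 0.4, -0.1]
opening: 0.499
```

```bash
python3 pose.py; python3 snap.py 11 wrist
python3 - <<'E'
from h import *
crop(load("wrist11"),"pics/w_f.png",160,480,130,420,2)
E
```

```text
t 21.40 nose at a=150.8 mm (seated TCP gap -0.8)  lat at TCP 0.12 at nose 0.10  ang 0.01  z 0.0837 F [ 0.   0.4 -0.1] T [-0.    0.04 -0.  ] open 0.499 pitch z-comp of tool z -0.0
```

View pics/w_f.png

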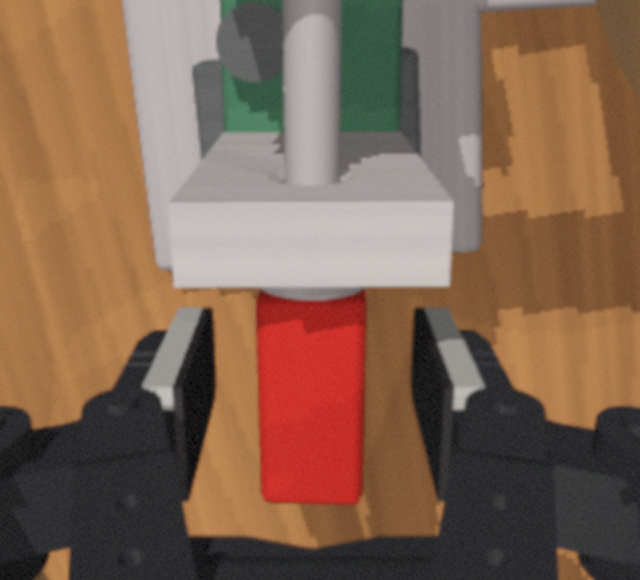

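Call:
drive_tool:
  increments:
    - [-0.01, 0, 0, 0, 0, 0, 0]
    - [-0.02, 0, 0, 0, 0, 0, 0]
    - [-0.03, 0, 0, 0, 0, 0, 0]
    - [-0.03, 0, 0, 0, 0, 0, 0]
    - [-0.03, 0, 0, 0, 0, 0, 0]
    - [0, 0, 0.04, 0, 0, 0, 0]
    - [0, 0, 0.05, 0, 0, 0, 0]
    - [0, 0, 0.05, 0, 0, 0, 0]
    - [0, 0, 0.02, 0, 0, 0, 0]
    - [0, 0, 0, 0, 0, 0, 0]

```text
time_s: 22.7
eef_pos: [0.5392, -0.1278, 0.2041]
eef_rot: [0.454, 0.542, 0.454, -0.542]
wrist_force: [1.2, 0.3, 0.5]
opening: 0.499
```

```bash
python3 st.py; python3 snap.py 12 top side wrist
python3 - <<'E'
from h import *
crop(load("side12"),"pics/s_g.png",270,430,150,300,4)
crop(load("top12"),"pics/t_g.png",230,360,160,250,6)
a=load("top0")["img"].astype(int);b=load("top12")["img"].astype(int)
cv2.imwrite("pics/diff.png",np.abs(a-b).max(2).clip(0,255).astype(np.uint8)*2)
E
```

```text
t 22.7 p [ 0.5392 -0.1278  0.2041] yhead -10.1 q [-0.447  0.171  1.698  0.     1.272 -0.271] F [1.2 0.3 0.5] T [-0.01 -0.01 -0.  ] open 0.499
[[ 0.001  0.984 -0.175]
 [ 0.    -0.175 -0.984]
 [-1.     0.001 -0.   ]]
```

View pics/s_g.png

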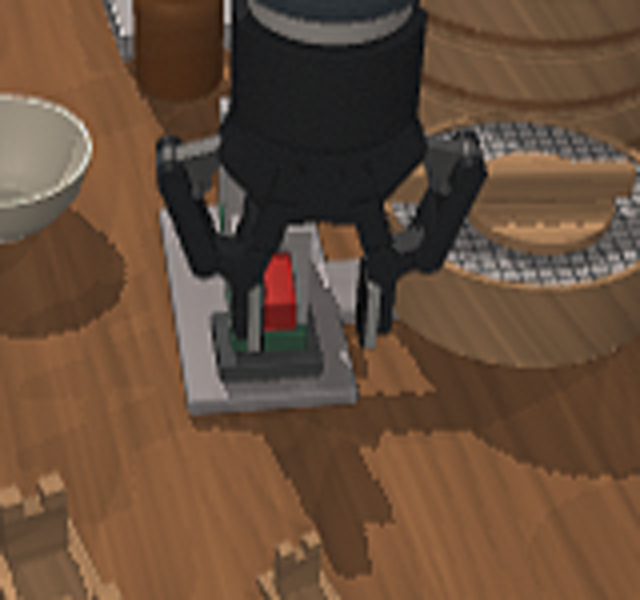

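View pics/t_g.png

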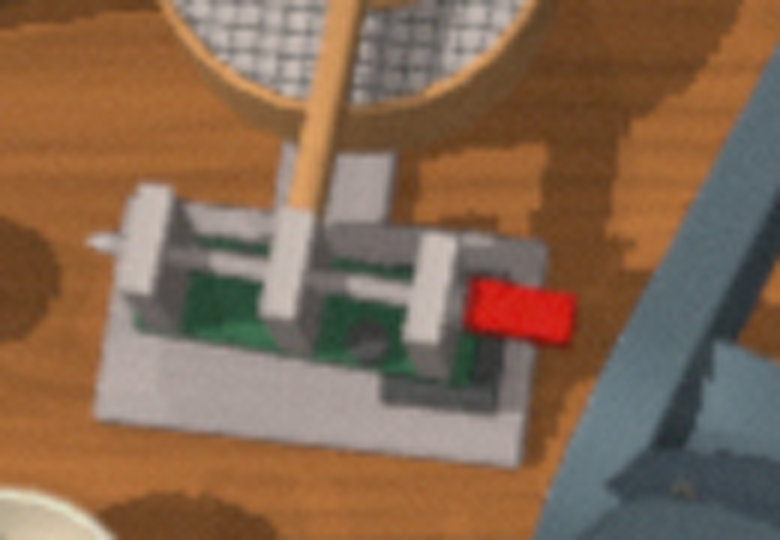

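View pics/wrist12.png

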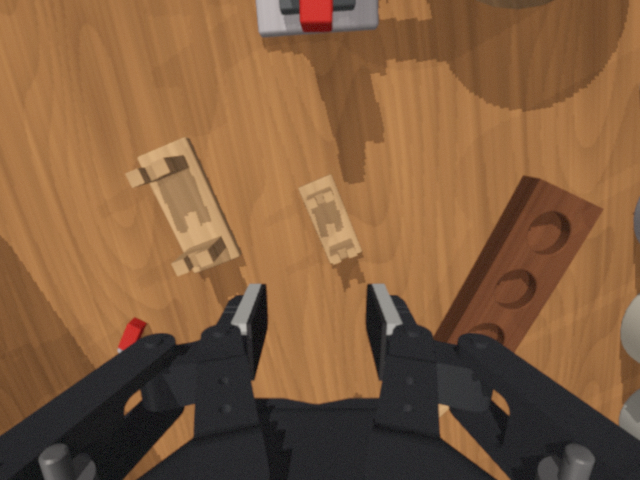

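Run:
```python
from h import *
E0=np.array([.5700,.0581]);d=np.array([.1663,.9861])
c=load("top12");im=c["img"].astype(int)
v,u=np.nonzero((im[...,0]>130)&(im[...,1]<70)&(im[...,2]<70));s=(u<350)&(v<240);u,v=u[s],v[s]
P,z=bydepth(c,np.c_[u,v]);a=(P[:,:2]-E0)@d;t=P[:,2]>.095
print("grip a",a[t].min(),a[t].max(),a[t].mean(),"z",np.median(P[t][:,2]))
# nose: steel beyond far ear
v,u=np.mgrid[180:230,235:260];uv=np.c_[u.ravel(),v.ravel()];P,z=bydepth(c,uv);a=(P[:,:2]-E0)@d;l=(P[:,:2]-E0)@[d[1],-d[0]]
s=(abs(P[:,2]-.09)<.012)&(abs(l)<.012)&(a>.132);print("nose max a",a[s].max(),s.sum())
```

```text
grip a -0.12416918243687342 -0.007249849000496876 -0.030644804192905963 z 0.0990021231208722
nose max a 0.15025889708362558 22
```

```bash
python3 -c "
from bench import hand_in
print(hand_in())"
```

```text
the job is handed in; nothing more can be done
None
```

The pin is through the near, middle and far ears with its collar against the near ear. I let go, drew the arm clear and handed the job in at about 23 s.

- **Alignment:** I took the 200 mm pin from the larger rest. With the wrist camera I measured the ear line, about 10° toward +x from the robot's y axis, and turned the pin to match it.
- **Forces:** Readings stayed at noise level, about 2 N, all the way through the ears. The only real contact was the collar meeting the near ear, where the wrist force rose to about 7 N along the pin and the tool stopped moving.
- **Last checks after release:** The nose sits about 150 mm past the entry face, where 150 is expected. The grip's front edge is about 6 to 7 mm before the face, where 6 is expected, which is within one pixel. The grip top at 0.099 m shows the pin resting level with the holes.
- **Disagreements:** Pin height by grasp pose and by wrist depth differed by up to 1 mm, and the top and wrist cameras differed by about 2 mm sideways before alignment. I used same-camera comparisons to settle both.
- **Not checked closely:** I compared the bystanders only by eye in the last pictures. Nothing looked moved where visible, but the arm hid part of the scene.

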